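Clear the ball base, seat the sprung tooling plate and load it

TASK

Three or four turned housings have been left standing on the three-ball kinematic base. Set them all aside upright on the bare surface plate; then seat the tooling plate on the three balls, nose over nose, pushing it down past the spring rollers until they pull it fully home. Then stand each housing upright in the middle of a pad of its own on the seated plate, let go, and leave the two V-blocks and the black lens cap where they are.

Things in the scene. Friction and masses are not known exactly. Their poses are not given: they have to be found in the camera images.
- ball_base: Fixed dark steel base, 14 mm thick, with a lip 5 mm higher round its edge (3 mm thick); origin at table level. Its x axis points to its nose (away from the robot, turned up to 0.35 rad). Outline: main part x -95 to 45, y -80 to 80 mm; nose x 45 to 120, y -35 to 35; ears x -30 to 30 out to y = 120 and -120, each with a grey post (x -25 to 25, |y| 105 to 119, top z = 64).
- base_home (a point): Point 25 mm above the base's origin: the tooling plate's origin comes here when the plate is fully home, plate x axis along base x axis (nose over nose); the flat of its top is then 53 mm above the table. The base stands left or right in the workplace, the plate on the other side.
- ball_1 (a point): Centre of the steel locating ball (20 mm diameter, top 34 mm above the table) in the base's nose, at (95, 0, 24) mm of the base.
- ball_2 (a point): Centre of the second such ball, at (-65, 62, 24) mm of the base.
- ball_3 (a point): Centre of the third such ball, at (-65, -62, 24) mm of the base.
- spring_left (a point): Inner rest position of the centre of the left spring roller (14 mm diameter, 30 mm long along base x), at (0, 84.5, 55) mm of the base. The roller yields outward up to 10 mm with 2 to 7 N. The plate's bevelled flank meets it about 18 mm above home, passes its middle 8 mm above home; below that both rollers ride on the upper bevels and pull the plate down home.
- spring_right (a point): The same for the right roller, at (0, -84.5, 55) mm of the base. To pass both rollers the plate needs up to about 16 N of push beyond its own weight; past them they pull with 5 to 12 N; merely laid on, it stays on the rollers 14 to 18 mm too high.
- tooling_plate: Loose aluminium plate, about 0.6 kg: main part x -95 to 45, y -85 to 85 mm; nose x 45 to 120, y -35 to 35. Origin: at the bottom of the V-groove feet, under the grip bar. Slab z = 16 to 28 mm, flat top with a lip 5 mm higher, 3 mm thick, round the edge. Three V-grooves below fit the balls in one orientation only and guide it in from about 5 mm off. 
- plate_grip (a point): Point in the dark grip bar on the tooling plate where to hold it, 52 mm above the plate's origin. The bar is 16 mm wide across plate y (-8 to 8), 50 mm long along plate x (-25 to 25) and stands from z = 28 to 62 mm; axes as the plate's.
- pad_1 (a point): Centre of a round dark-rimmed grey pad (57 mm across, flush) on the plate's top face, at (-58, 0) mm from the plate's origin, 28 mm up.
- pad_2 (a point): Centre of a round dark-rimmed grey pad (57 mm across, flush) on the plate's top face, at (5, 49) mm from the plate's origin, 28 mm up.
- pad_3 (a point): Centre of a round dark-rimmed grey pad (57 mm across, flush) on the plate's top face, at (5, -49) mm from the plate's origin, 28 mm up.
- pad_4 (a point): Centre of a round dark-rimmed grey pad (57 mm across, flush) on the plate's top face, at (62, 0) mm from the plate's origin, 28 mm up.
- housing_a: Plain turned aluminium cylinder (a housing), 46 mm diameter, 38 mm high, about 50 g. Origin: centre of its underside, z up its axis. At the start it stands upright on the top face of the ball base, about at (-55, 0) mm of the base, between the two rear balls. Three or four of these housings are present; an absent one reads None throughout.
- housing_b: Plain turned aluminium cylinder (a housing), 46 mm diameter, 38 mm high, about 50 g. Origin: centre of its underside, z up its axis. At the start it stands upright on the top face of the ball base, about at (3, 47) mm of the base. Three or four of these housings are present; an absent one reads None throughout.
- housing_c: Plain turned aluminium cylinder (a housing), 46 mm diameter, 38 mm high, about 50 g. Origin: centre of its underside, z up its axis. At the start it stands upright on the top face of the ball base, about at (3, -47) mm of the base. Three or four of these housings are present; an absent one reads None throughout.
- housing_d: Plain turned aluminium cylinder (a housing), 46 mm diameter, 38 mm high, about 50 g. Origin: centre of its underside, z up its axis. At the start it stands upright on the top face of the ball base, about at (50, 0) mm of the base, behind the nose ball. Three or four of these housings are present; an absent one reads None throughout.
- v_block_near: Bystander: steel V-block, 33 x 40 x 34 mm high, on the surface plate near the robot. Origin: centre of its underside. Not to be disturbed.
- v_block_far: Bystander: steel V-block, 33 x 40 x 34 mm high, on the surface plate beyond the work. Origin: centre of its underside. Not to be disturbed. Apart from the listed things the surface is bare from x = 0.4 to 0.7 m, y = -0.36 to 0.36 m (a fixed vice stands farther left).
- lens_cap: Bystander: black disc, 83 mm diameter, 10 mm high, at the right rear of the surface plate. Origin: centre of its underside. Not to be disturbed.

How it is judged:
By the outcome, as a careful person would: the job done as asked, in the order asked, and still so for the second after the job is handed in, with the robot touching nothing.
Of housing_a, housing_b, housing_c, housing_d only 3 to 4 are there at a start; the rules pass over those that are not, and their reading is None.
At some moment in a run one of housing_a, housing_b, housing_c, housing_d, tooling_plate may be knocked a few centimetres aside while the robot is not near it.
It also fails if it takes over 210 s, if anything falls off the work surface, if the arm or the gripper's body presses on something with over 40 N, if the wrist force passes 120 N, or if a joint passes its speed limit or range.

ROBOT

A 6-joint arm with a two-finger parallel gripper is mounted at the origin on a cart in front of the work surface, level with it; the furniture and walls round the work are solid. World frame = base frame: x ahead of the robot, y to its left, z up, the work surface at z = 0. Lengths are in m, angles in rad, forces in N, time in s.
With the tool pointing down it reaches from about 0.15 to 0.775 m from the base axis. Payload 6.1 kg.
Tool frame: the origin (TCP) lies on the front face of the gripper's body, between the roots of the fingers; the fingertips stand 73 mm ahead of it and the grasp point (between the pads) lies 54 mm ahead of it (robot.tip_reach is the distance from the TCP to the fingertips, in m); z points along the fingers, y is the line along which they close (so a half turn about z gives the same grasp; the last joint's range is limited). The gripper opens to 85 mm and grips with 20 to 120 N. Pads are 22 mm wide; open, the fingers measure 114 mm over their backs; the gripper's body (76 mm by 85 mm) begins 54 mm behind the grasp point. The pads swing forward as they close: fully open they stand 13 mm farther back than shut.
Start: joints at [-1.305, 0.126, -0.04, 1.405, 0, 1.571], TCP at [0.138, -0.507, 0.304] pointing down, gripper open.
Joint ranges: [-2.72, 2.72], [-0.95, 1.95], [-1.27, 1.35], [-1.78, 2.02], [-1.46, 1.47], [-3.14, 3.14]. Speed limits (rad/s): [2.39, 2.39, 3.01, 3.14, 3.14, 3.14].

INTERFACE

Orientations are given as a unit quaternion [w, x, y, z].
In Python, from cell import robot gives the robot as it stands.
- The arm moves only by the shell command python3 -m handwheel 'ROWS'. ROWS is JSON, a list of rows, each a list of 3 entries, a list of its own where there are three numbers: the shift along the tool's x, y, z in mm, then the turn, a rotation vector about the tool's x, y, z in degrees, then the finger opening in mm, from 0 to 85.4. In form: [[[x, y, z], [ax, ay, az], hand], ...]. A call has exactly 5 rows; each row shifts and turns the commanded pose from where the row before left it, along the tool's axes as they then stand; what a row does not reach is not made up. A row lasts 1/10 s, in which the tool goes at most 50 mm and 8.59 degrees, less where a joint would pass 70% of its speed; a pose out of reach is approached as far as the arm can. A call with a gripper value outside its range is refused whole. The fingers move at their own pace and stop on an object; the grip force is fixed at half the most. Time passes only in rows, so rows that do not move let the fingers close, or fill a call up. It gives the time, the measured TCP pose, the force, the opening and the grip force at its end, in the units of the state.
- robot.state(): the state, without advancing time (a new reading comes with each control period).
- robot.snapshot(name): name is "scene" or "side" or "wrist"; returns the picture (400x640x3 uint8, red, green, blue); there is no depth.
- robot.camera_model(name): a dict with "fx", "fy", "cx", "cy" (pixels), "eye" and "attitude" of the camera in the world. Camera axes: x right, y down, z forward; pixel columns grow to the right and rows downward; lengths in m; the calibration is good to about 2 mm. A picture is of the moment at which its call begins: read the wrist's pose just before it. camera_model takes no time and is no camera call; for the wrist camera it gives the pose at the moment of the call.
- robot.job_done(): hands the job in; it is judged then, once.
The state is a dict: "time_s": time; "joint_positions": joint angles; "joint_vel": joint speeds; "effort": joint torques, N m; "tool_pos": TCP position; "tcp_rot": TCP orientation; "wrist_force": force on the tool from outside, world axes, zero at the start; "wrist_torque": the same for the moment, N m; "finger_gap": opening from 0.0 (shut) to 1.0 (fully open); "grasp_force": force on a finger pad.
Only numpy, scipy, OpenCV 4.12 (cv2) and the standard library are available. Lean on these libraries where they do the work, as an engineer would, in place of code of your own. Each camera call takes 0.05 s, during which the arm holds its last target. There are 200 camera calls.

## Working session

There is one attempt and no reset: what is moved stays moved. The work goes in short steps, Python scripts to look and compute and a shell command to move; the robot and the scene stay as the last step left them, time stands still between calls to the robot, and variables do not carry over. Pictures are saved under pics/ and viewed, at most 14 in all, crops included, and the job is handed in when it is done.

```bash
ls; mkdir -p pics; python3 - <<'E'
from cell import robot
import cv2,numpy as np
s=robot.state();print({k:s[k] for k in('time_s','tool_pos','tcp_rot','finger_gap')})
for n in("scene","side"):
    im=robot.snapshot(n);np.save(f'pics/{n}0.npy',im);cv2.imwrite(f'pics/{n}0.png',im[:,:,::-1])
    print(n,robot.camera_model(n))
E
```

```text
pics
{'time_s': 0.0, 'tool_pos': array([ 0.13783085, -0.50628662,  0.30310758]), 'tcp_rot': array([-8.05085909e-04,  9.91182147e-01,  1.32503931e-01, -1.08975233e-04]), 'finger_gap': 1.005065718686676}
scene {'fx': 487.2364151958328, 'fy': 487.2364151958328, 'cx': 314.0363699217613, 'cy': 193.09825057448128, 'eye': array([0.13835444, 0.8242656 , 0.89403351]), 'attitude': array([ 0.09916116, -0.19238508,  0.88346988, -0.41549491])}
side {'fx': 505.9825546564923, 'fy': 505.9825546564923, 'cx': 330.4385905088281, 'cy': 202.10425331189379, 'eye': array([ 0.30386336, -1.14143963,  0.63282272]), 'attitude': array([-0.51433415,  0.84795563, -0.1115532 ,  0.06314671])}
```

View pics/scene0.png

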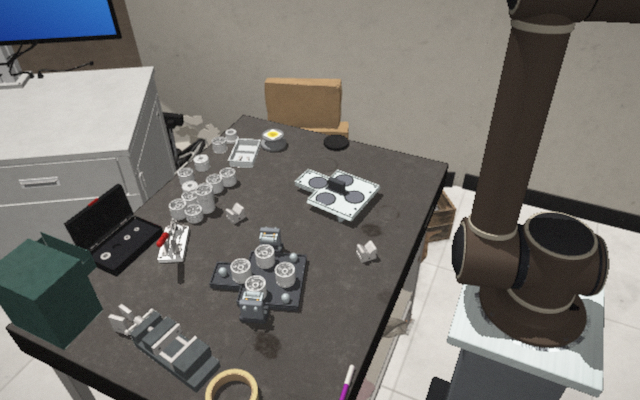

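View pics/side0.png

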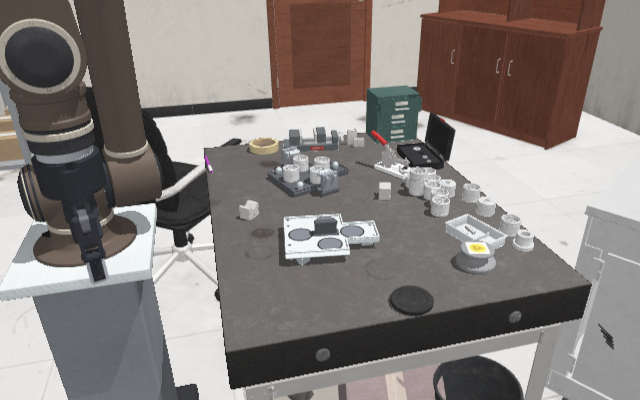

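```bash
cat > h.py <<'E'
from cell import robot
import cv2,numpy as np
from scipy.spatial.transform import Rotation as R
def rot(q): return R.from_quat([q[1],q[2],q[3],q[0]])
def cast(cm,px,z):
    p=np.atleast_2d(np.array(px,float)); d=np.c_[(p[:,0]-cm['cx'])/cm['fx'],(p[:,1]-cm['cy'])/cm['fy'],np.ones(len(p))]
    d=rot(cm['attitude']).apply(d); e=np.array(cm['eye']); return (e+d*((z-e[2])/d[:,2])[:,None])[:,:2]
def proj(cm,P):
    c=rot(cm['attitude']).inv().apply(np.atleast_2d(P)-cm['eye']); return np.c_[c[:,0]/c[:,2]*cm['fx']+cm['cx'],c[:,1]/c[:,2]*cm['fy']+cm['cy']]
def snap(name,tag):
    cm=robot.camera_model(name); im=robot.snapshot(name); cv2.imwrite(f'pics/{tag}.png',im[:,:,::-1]); return cm,im
def go(x,y,ztip,yaw=None):
    """shift in tool axes (mm) and turn (deg) to bring fingertips to x,y,ztip, with tool y (closing line) at world angle yaw"""
    s=robot.state(); r=rot(s['tcp_rot']); t=np.array([x,y,ztip+robot.tip_reach])
    d=r.inv().apply(t-s['tool_pos'])*1000
    out='tool shift mm %s '%np.round(d,1)
    m=r.as_matrix(); 
    if yaw is not None:
        yv=np.array([np.cos(yaw),np.sin(yaw),0])
        if yv@m[:,1]<0: yv=-yv
        T=R.from_matrix(np.c_[np.cross(yv,[0,0,-1]),yv,[0,0,-1]])
        rv=np.degrees((r.inv()*T).as_rotvec()); out+='turn deg %s'%np.round(rv,1)
    print(out,'t=%.1f'%s['time_s'],'pos',np.round(s['tool_pos']*1000,1),'yaw_y %.2f'%np.degrees(np.arctan2(m[1,1],m[0,1])),'F',np.round(s['wrist_force'],1),'gap mm %.1f'%(s['finger_gap']*85),'grip %.0f'%s['grasp_force'])
E
python3 - <<'E'
from h import *
cm=robot.camera_model('scene'); cs=robot.camera_model('side')
print('tip',robot.tip_reach)
print('housings',cast(cm,[(265,248),(241,265),(285,269),(255,283)],.052).round(3).tolist())
print('side h',cast(cs,[(302,158),(321,158),(291,168),(323,168)],.052).round(3).tolist())
print('bar',cast(cm,[(337,181)],.062).round(3).tolist(),cast(cs,[(326,221)],.062).round(3).tolist())
print('pads',cast(cm,[(319,183),(358,180),(318,198),(355,198)],.028).round(3).tolist(),'side',cast(cs,[(300,235),(329,243),(352,230)],.028).round(3).tolist())
print('vb',cast(cm,[(235,212),(367,250)],.02).round(3).tolist(), 'cap',cast(cm,[(336,142)],.01).round(3).tolist())
w=robot.camera_model('wrist');print(w); s=robot.state();print(rot(s['tcp_rot']).as_matrix().round(3),rot(s['tcp_rot']).inv().apply(w['eye']-s['tool_pos']))
print(rot(s['tcp_rot']).inv().apply(rot(w['attitude']).as_matrix()[:,2]),rot(s['tcp_rot']).inv().apply(rot(w['attitude']).as_matrix()[:,0]))
import json
a=cv2.imread('pics/scene0.png')[130:330,190:400];cv2.imwrite('pics/c0.png',cv2.resize(a,None,fx=3,fy=3,interpolation=cv2.INTER_CUBIC)[:600])
E
```

```text
tip 0.0726
housings [[0.603, 0.137], [0.627, 0.207], [0.528, 0.177], [0.57, 0.241]]
side h [[0.573, 0.233], [0.627, 0.217], [0.527, 0.169], [0.615, 0.144]]
bar [[0.541, -0.161]] [[0.544, -0.17]]
pads [[0.602, -0.172], [0.504, -0.23], [0.576, -0.11], [0.483, -0.151]] side [[0.485, -0.159], [0.54, -0.21], [0.606, -0.17]]
vb [[0.761, 0.026], [0.387, 0.014]] cap [[0.65, -0.412]]
{'fx': 303.3628194702346, 'fy': 303.3628194702346, 'cx': 317.3880123798546, 'cy': 199.22034437534174, 'eye': array([ 0.20795701, -0.48775039,  0.37221627]), 'attitude': array([ 0.11523621,  0.78621714, -0.60055653, -0.08896674])}
[[ 0.965  0.263 -0.   ]
 [ 0.263 -0.965  0.001]
 [-0.    -0.001 -1.   ]] [ 0.07255072  0.00041432 -0.06901765]
[-2.88039321e-01  8.61177842e-07  9.57618583e-01] [1.72204406e-04 9.99999984e-01 5.08975735e-05]
```

View pics/c0.png

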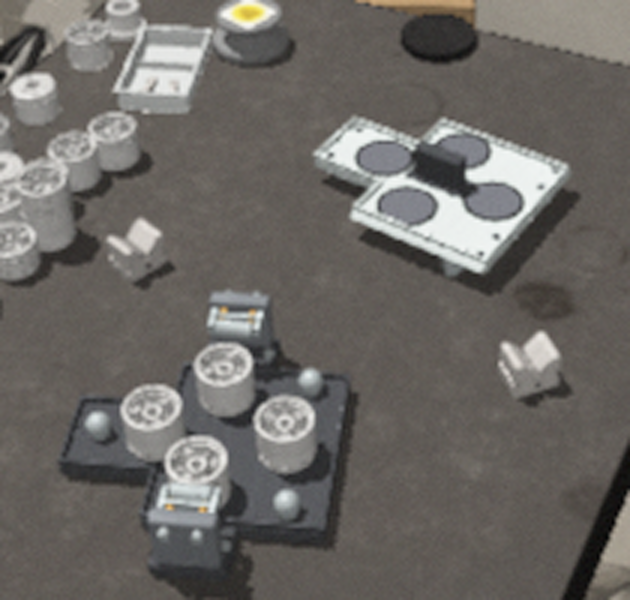

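The four housings show at about (265,251), (241,265), (285,269) and (256,283). The base is on the left, turned about 17°, and the plate is on the right, turned about -10°. I'll go over the plate and take a wrist view.

```bash
python3 -m handwheel '[[[20,-9,0],[0,0,0],85],[[32,-15,0],[0,0,0],85],[[32,-15,0],[0,0,0],85],[[32,-15,0],[0,0,0],85],[[32,-15,0],[0,0,0],85]]'
python3 -m handwheel '[[[32,-15,0],[0,0,0],85],[[32,-15,0],[0,0,0],85],[[32,-15,0],[0,0,0],85],[[32,-15,0],[0,0,0],85],[[32,-15,0],[0,0,0],85]]'
python3 -m handwheel '[[[32,-15,0],[0,0,0],85],[[32,-15,0],[0,0,0],85],[[32,-15,0],[0,0,0],85],[[32,-15,0],[0,0,0],85],[[20,-10,0],[0,0,0],85]]'
python3 - <<'E'
from h import *
cm,im=snap('wrist','w1'); print(robot.state()['joint_positions'].round(3)); go(.54,-.165,.23,np.radians(-100)); print(robot.tip_reach)
E
```

```text
time_s: 0.6
tool_pos: [0.2633, -0.4, 0.3035]
tcp_rot: [-0.0, 0.991, 0.132, -0.0]
wrist_force: [0.6, -0.1, -1.1]
finger_gap: 0.996
grasp_force: 0.0
time_s: 1.1
tool_pos: [0.3981, -0.2855, 0.3036]
tcp_rot: [-0.0, 0.991, 0.133, -0.0]
wrist_force: [0.6, -1.4, 0.8]
finger_gap: 0.993
grasp_force: 0.0
time_s: 1.6
tool_pos: [0.5231, -0.1786, 0.3032]
tcp_rot: [-0.0, 0.991, 0.133, -0.0]
wrist_force: [-0.0, -0.5, 0.7]
finger_gap: 0.997
grasp_force: 0.0
[-3.270e-01  1.810e-01  2.300e-02  1.413e+00  2.000e-03  2.546e+00]
tool shift mm [18.  -7.7  0.2] turn deg [-0.1 -0.  25.4] t=1.6 pos [ 524.7 -177.3  302.8] yaw_y -74.59 F [1.5 1.1 0.2] gap mm 84.5 grip 0
0.0726
```

View pics/w1.png

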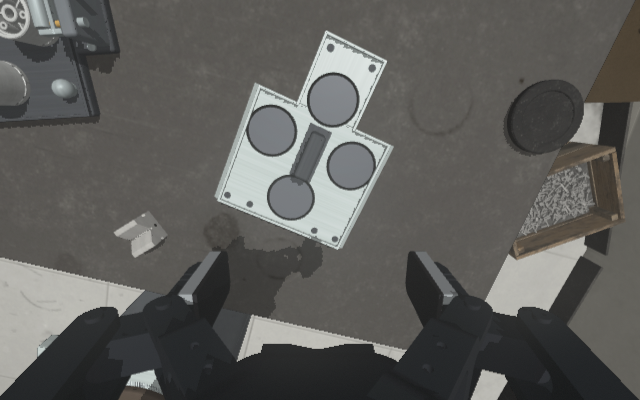

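Pads show at (332,99) for the nose, (272,131), (351,165) and (291,197), with the bar in the middle. The wrist has to turn half round so joint 6 has range over the base. Then I'll look at the base.

```bash
for i in 1 2 3 4; do python3 -m handwheel '[[[0,0,0],[0,0,-8.2],85],[[0,0,0],[0,0,-8.2],85],[[0,0,0],[0,0,-8.2],85],[[0,0,0],[0,0,-8.2],85],[[0,0,0],[0,0,-8.2],85]]' >/dev/null; done
python3 -m handwheel '[[[0,0,0],[0,0,-8.2],85],[[0,0,0],[0,0,-8.2],85],[[-12,34,0],[0,0,0],85],[[-12,34,0],[0,0,0],85],[[-12,34,0],[0,0,0],85]]' >/dev/null
python3 -m handwheel '[[[-12,34,0],[0,0,0],85],[[-12,34,0],[0,0,0],85],[[-12,34,0],[0,0,0],85],[[-12,34,0],[0,0,0],85],[[-12,34,0],[0,0,0],85]]'
python3 -m handwheel '[[[-12,34,0],[0,0,0],85],[[-12,34,0],[0,0,0],85],[[0,0,0],[0,0,0],85],[[0,0,0],[0,0,0],85],[[0,0,0],[0,0,0],85]]' >/dev/null
cat >> h.py <<'E'
def base_pose(P,Q):
    """rigid 2D fit: local Q -> world P; returns origin, yaw, residuals"""
    P=np.array(P);Q=np.array(Q);p=P-P.mean(0);q=Q-Q.mean(0)
    a=np.arctan2((q[:,0]*p[:,1]-q[:,1]*p[:,0]).sum(),(q*p).sum()); M=np.array([[np.cos(a),-np.sin(a)],[np.sin(a),np.cos(a)]])
    o=P.mean(0)-M@Q.mean(0); return o,a,(P-(o+Q@M.T))
E
python3 - <<'E'
from h import *
import pickle
cm,im=snap('wrist','w2'); pickle.dump(cm,open('w2.pkl','wb')); print(robot.state()['joint_positions'].round(3)); go(.55,.185,.23,np.radians(107))
E
```

```text
time_s: 4.65
tool_pos: [0.5406, 0.1088, 0.3036]
tcp_rot: [-0.0, -0.136, 0.991, -0.0]
wrist_force: [-0.2, 0.1, 1.3]
finger_gap: 0.993
grasp_force: 0.0
[ 0.316  0.22   0.073  1.425 -0.     0.045]
tool shift mm [-6.   5.1  1.3] turn deg [-0.  -0.  -1.4] t=5.2 pos [545.6 178.4 303.9] yaw_y 105.56 F [ 0.1  0.4 -0.3] gap mm 84.6 grip 0
```

View pics/w2.png

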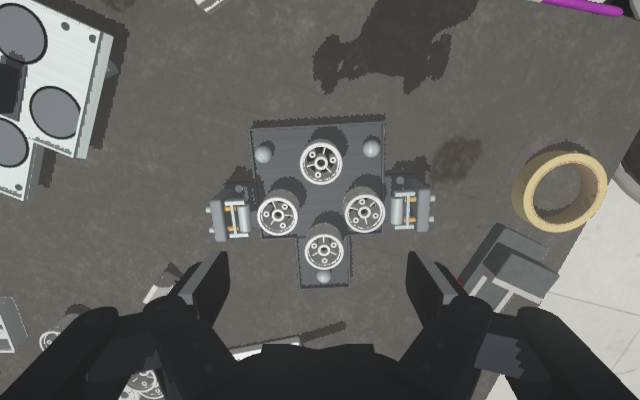

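Base view: balls at about (264,155), (371,148) and (323,277). Housing tops are at (321,162), (277,214), (364,212) and (323,250). Now to measure them properly.

```bash
cat >> h.py <<'E'
def circ(im,p,rlo,rhi,win=30):
    """Hough circle nearest to p"""
    g=cv2.cvtColor(im,cv2.COLOR_RGB2GRAY); x0,y0=int(p[0]-win),int(p[1]-win); x0=max(x0,0);y0=max(y0,0)
    c=cv2.resize(g[y0:y0+2*win,x0:x0+2*win],None,fx=4,fy=4,interpolation=cv2.INTER_CUBIC)
    h=cv2.HoughCircles(c,cv2.HOUGH_GRADIENT,1,200,param1=120,param2=12,minRadius=int(4*rlo),maxRadius=int(4*rhi))
    if h is None: return None
    h=h[0][:, :3]; h=h[np.argmin(np.hypot(h[:,0]/4+x0-p[0],h[:,1]/4+y0-p[1]))]
    return np.array([(h[0]+.5)/4-.5+x0,(h[1]+.5)/4-.5+y0,h[2]/4])
E
python3 - <<'E'
from h import *
import pickle
cm=pickle.load(open('w2.pkl','rb')); im=cv2.imread('pics/w2.png')[:,:,::-1].copy()
B=[circ(im,p,7,12,18) for p in[(323,277),(371,148),(264,155)]]; H=[circ(im,p,18,24) for p in[(321,162),(364,212),(277,214),(323,250)]]
print(np.round(B,1),np.round(H,1))
bw=[cast(cm,[b[:2]],.024)[0] for b in B]; hw=np.array([cast(cm,[b[:2]],.052)[0] for b in H])
o,a,r=base_pose(bw,[(.095,0),(-.065,.062),(-.065,-.062)]);print('base',o.round(4),a,(r*1000).round(1))
M=np.array([[np.cos(a),-np.sin(a)],[np.sin(a),np.cos(a)]]);print(hw.round(4).tolist(),((hw-o)@M*1000).round(1).tolist())
E
```

```text
[[323.2 275.    7.4]
 [371.  148.    8.3]
 [262.2 154.2   7.9]] [[321.  163.   21. ]
 [365.8 212.8  19. ]
 [278.8 216.8  18.3]
 [323.8 249.   20.3]]
base [0.5816 0.1908] 0.32737252121199284 [[ 0.3 -0. ]
 [-0.4  0.3]
 [ 0.1 -0.3]]
[[0.527, 0.177], [0.5676, 0.2405], [0.5984, 0.1479], [0.623, 0.2075]] [[-56.1, 4.5], [2.7, 51.6], [2.1, -46.1], [44.6, 2.5]]
```

```bash
python3 - <<'E'
from h import *
go(.527,.177,.025,.327+np.pi/2)
E
```

```text
tool shift mm [ 18.2   3.7 206.3] turn deg [-0.  -0.  -3.2] t=5.2 pos [545.6 178.4 303.9] yaw_y 105.56 F [ 0.1  0.4 -0.3] gap mm 84.6 grip 0
```

```bash
python3 -m handwheel '[[[18,4,30],[0,0,0],65],[[0,0,40],[0,0,-3.2],65],[[0,0,40],[0,0,0],65],[[0,0,40],[0,0,0],65],[[0,0,30],[0,0,0],65]]' >/dev/null
python3 -m handwheel '[[[0,0,15],[0,0,0],65],[[0,0,11],[0,0,0],65],[[0,0,0],[0,0,0],40],[[0,0,0],[0,0,0],40],[[0,0,0],[0,0,0],40]]'
python3 -m handwheel '[[[0,0,0],[0,0,0],40],[[0,0,0],[0,0,0],40],[[0,0,-10],[0,0,0],40],[[0,0,-35],[0,0,0],40],[[0,0,-35],[0,0,0],40]]'
python3 - <<'E'
from h import *
go(.42,.12,.011,.327+np.pi/2)
E
```

```text
time_s: 6.2
tool_pos: [0.528, 0.1785, 0.0992]
tcp_rot: [0.001, -0.163, 0.987, 0.0]
wrist_force: [0.5, 0.0, -1.6]
finger_gap: 0.519
grasp_force: 61.0
time_s: 6.7
tool_pos: [0.5266, 0.1784, 0.1788]
tcp_rot: [-0.001, -0.164, 0.987, -0.0]
wrist_force: [0.7, 0.7, 0.1]
finger_gap: 0.519
grasp_force: 61.2
tool shift mm [119.6 -20.8  95.4] turn deg [ 0.  -0.1  0.1] t=6.7 pos [526.6 178.4 178.8] yaw_y 108.84 F [0.7 0.7 0.1] gap mm 44.1 grip 61
```

```bash
python3 -m handwheel '[[[30,-5,0],[0,0,0],40],[[30,-5,20],[0,0,0],40],[[30,-5,25],[0,0,0],40],[[30,-6,20],[0,0,0],40],[[0,0,20],[0,0,0],40]]' >/dev/null
python3 -m handwheel '[[[0,0,10],[0,0,0],40],[[0,0,0],[0,0,0],40],[[0,0,0],[0,0,0],40],[[0,0,0],[0,0,0],65],[[0,0,0],[0,0,0],65]]'
python3 -m handwheel '[[[0,0,0],[0,0,0],65],[[0,0,-20],[0,0,0],65],[[0,0,-35],[0,0,0],65],[[-20,0,-35],[0,0,0],65],[[-40,0,0],[0,0,0],65]]' 
python3 -m handwheel '[[[-40,5,0],[0,0,0],65],[[-40,6,0],[0,0,0],65],[[-40,6,0],[0,0,0],65],[[-20,0,0],[0,0,0],65],[[0,0,0],[0,0,0],65]]' 
python3 - <<'E'
from h import *
go(.623,.2075,.025,.327+np.pi/2); print(robot.state()['joint_positions'].round(2))
E
```

```text
time_s: 7.7
tool_pos: [0.421, 0.1201, 0.0833]
tcp_rot: [0.0, -0.164, 0.987, 0.0]
wrist_force: [-0.4, 0.5, -0.1]
finger_gap: 0.761
grasp_force: 0.0
time_s: 8.2
tool_pos: [0.4784, 0.1396, 0.1782]
tcp_rot: [0.003, -0.164, 0.987, 0.0]
wrist_force: [0.5, 0.3, 1.0]
finger_gap: 0.758
grasp_force: 0.0
time_s: 8.7
tool_pos: [0.6063, 0.2015, 0.1718]
tcp_rot: [-0.0, -0.164, 0.986, -0.0]
wrist_force: [0.1, 0.5, -0.1]
finger_gap: 0.766
grasp_force: 0.0
tool shift mm [-17.8   0.3  74.2] turn deg [-0.  -0.   0.1] t=8.7 pos [606.3 201.5 171.8] yaw_y 108.85 F [ 0.1  0.5 -0.1] gap mm 65.1 grip 0
[ 0.32  0.37 -0.02  1.18 -0.   -0.01]
```

```bash
python3 -m handwheel '[[[-18,0,20],[0,0,0],65],[[0,0,30],[0,0,0],65],[[0,0,16],[0,0,0],65],[[0,0,8],[0,0,0],65],[[0,0,0],[0,0,0],40]]' >/dev/null
python3 -m handwheel '[[[0,0,0],[0,0,0],40],[[0,0,0],[0,0,0],40],[[0,0,0],[0,0,0],40],[[0,0,-10],[0,0,0],40],[[0,0,-30],[0,0,0],40]]'
python3 -m handwheel '[[[0,0,-40],[0,0,0],40],[[20,-17,-10],[0,0,0],40],[[40,-33,0],[0,0,0],40],[[40,-33,0],[0,0,0],40],[[40,-33,0],[0,0,0],40]]' 
python3 -m handwheel '[[[40,-32,0],[0,0,0],40],[[0,0,20],[0,0,0],40],[[0,0,30],[0,0,0],40],[[0,0,0],[0,0,0],40],[[0,0,0],[0,0,0],40]]' 
python3 - <<'E'
from h import *
go(.50,.01,.011,.327+np.pi/2); print(robot.state()['joint_positions'].round(2))
E
```

```text
time_s: 9.7
tool_pos: [0.6198, 0.2058, 0.137]
tcp_rot: [-0.003, -0.164, 0.987, -0.0]
wrist_force: [-0.3, -0.4, -0.5]
finger_gap: 0.521
grasp_force: 61.2
time_s: 10.2
tool_pos: [0.5283, 0.055, 0.1901]
tcp_rot: [0.001, -0.164, 0.986, -0.0]
wrist_force: [-0.2, -1.5, -0.4]
finger_gap: 0.517
grasp_force: 61.2
time_s: 10.7
tool_pos: [0.5022, 0.0139, 0.1397]
tcp_rot: [-0.0, -0.164, 0.987, 0.0]
wrist_force: [0.2, 0.2, 0.4]
finger_gap: 0.516
grasp_force: 61.3
tool shift mm [ 3.3 -3.  56.1] turn deg [ 0.  -0.   0.1] t=10.7 pos [502.2  13.9 139.7] yaw_y 108.83 F [0.2 0.2 0.4] gap mm 43.8 grip 61
[ 0.03  0.14 -0.39  1.04  0.   -0.3 ]
```

```bash
python3 -m handwheel '[[[3,-3,26],[0,0,0],40],[[0,0,20],[0,0,0],40],[[0,0,10],[0,0,0],40],[[0,0,0],[0,0,0],40],[[0,0,0],[0,0,0],65]]' >/dev/null
python3 -m handwheel '[[[0,0,0],[0,0,0],65],[[0,0,0],[0,0,0],65],[[0,0,-20],[0,0,0],65],[[0,0,-40],[0,0,0],65],[[0,0,-50],[0,0,8.2],65]]'
for i in 1 2; do python3 -m handwheel '[[[0,0,0],[0,0,8.2],65],[[0,0,0],[0,0,8.2],65],[[0,0,0],[0,0,8.2],65],[[0,0,0],[0,0,8.2],65],[[0,0,0],[0,0,8.2],65]]' >/dev/null; done
python3 - <<'E'
from h import *
go(.60,.15,.12,.327); 
E
```

```text
time_s: 11.7
tool_pos: [0.4991, 0.0101, 0.1928]
tcp_rot: [-0.002, -0.091, 0.996, 0.0]
wrist_force: [1.3, 0.3, 0.4]
finger_gap: 0.763
grasp_force: 0.0
tool shift mm [101.5 138.4   0.7] turn deg [ 0.   0.  -0.4] t=12.7 pos [500.4  10.1 193.3] yaw_y 18.29 F [ 0.8  0.7 -0.4] gap mm 64.6 grip 0
```

```bash
python3 -m handwheel '[[[25,34,0],[0,0,0],65],[[25,34,0],[0,0,0],65],[[25,35,0],[0,0,0],65],[[25,35,0],[0,0,0],65],[[0,0,0],[0,0,0],65]]' >/dev/null
python3 -m handwheel '[[[0,0,0],[0,0,-0.4],65],[[0,0,0],[0,0,0],65],[[0,0,0],[0,0,0],65],[[0,0,0],[0,0,0],65],[[0,0,0],[0,0,0],65]]' >/dev/null
python3 - <<'E'
from h import *
cm,im=snap('wrist','w3')
print(proj(cm,[(.5984,.1479,.052),(.5676,.2405,.052)]).round(0))
go(.5984,.1479,.025,.327)
E
```

```text
[[318. 212.]
 [319.  68.]]
tool shift mm [-0.2 -0.8 95.7] turn deg [0.  0.  0.2] t=13.8 pos [599.  148.4 193.3] yaw_y 18.98 F [0.3 0.5 0.7] gap mm 64.3 grip 0
```

View pics/w3.png

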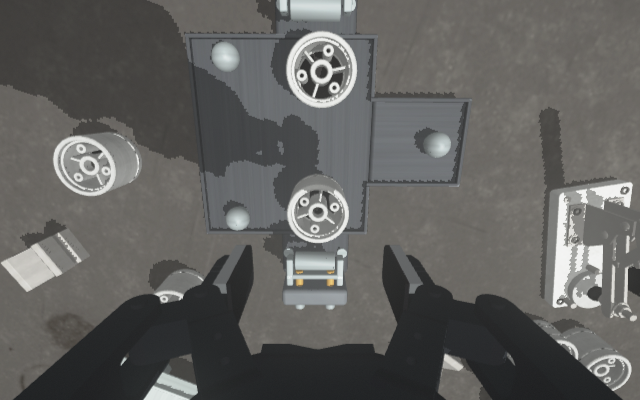

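View matches the prediction: c at (318,211), b at (322,69). Picking c.

```bash
python3 -m handwheel '[[[0,0,25],[0,0,0],65],[[0,0,35],[0,0,0],65],[[0,0,25],[0,0,0],65],[[0,0,11],[0,0,0],65],[[0,0,0],[0,0,0],40]]' >/dev/null
python3 -m handwheel '[[[0,0,0],[0,0,0],40],[[0,0,0],[0,0,0],40],[[0,0,0],[0,0,0],40],[[0,0,-10],[0,0,0],40],[[0,0,-30],[0,0,0],40]]'
python3 -m handwheel '[[[0,0,-40],[0,0,0],40],[[0,0,-10],[0,0,0],40],[[-40,-13,0],[0,0,0],40],[[-40,-13,0],[0,0,0],40],[[-40,-13,0],[0,0,0],40]]' 
python3 -m handwheel '[[[-40,-13,0],[0,0,0],40],[[0,0,20],[0,0,0],40],[[0,0,30],[0,0,0],40],[[0,0,0],[0,0,0],40],[[0,0,0],[0,0,0],40]]' 
python3 - <<'E'
from h import *
go(.60,-.02,.011,.327); print(robot.state()['joint_positions'].round(2))
E
```

```text
time_s: 14.75
tool_pos: [0.5978, 0.1486, 0.1355]
tcp_rot: [-0.002, 0.58, 0.814, -0.002]
wrist_force: [-0.2, -0.9, -0.8]
finger_gap: 0.52
grasp_force: 61.2
time_s: 15.25
tool_pos: [0.6015, 0.0219, 0.1877]
tcp_rot: [0.0, 0.58, 0.815, 0.0]
wrist_force: [0.3, -0.7, -0.8]
finger_gap: 0.524
grasp_force: 61.2
time_s: 15.75
tool_pos: [0.6019, -0.0192, 0.1372]
tcp_rot: [-0.0, 0.58, 0.814, -0.0]
wrist_force: [-0.4, 0.1, -0.1]
finger_gap: 0.519
grasp_force: 61.3
tool shift mm [-0.2 -2.  53.6] turn deg [-0.1 -0.   0.3] t=15.8 pos [601.9 -19.2 137.2] yaw_y 19.03 F [-0.4  0.1 -0.1] gap mm 44.1 grip 61
[-0.03  0.32 -0.17  1.09 -0.    1.21]
```

```bash
python3 -m handwheel '[[[0,0,24],[0,0,0],40],[[0,0,19],[0,0,0],40],[[0,0,10],[0,0,0],40],[[0,0,0],[0,0,0],40],[[0,0,0],[0,0,0],65]]' >/dev/null
python3 -m handwheel '[[[0,0,0],[0,0,0],65],[[0,0,0],[0,0,0],65],[[0,0,-20],[0,0,0],65],[[0,0,-40],[0,0,0],65],[[0,0,-45],[0,0,0],65]]'
python3 -m handwheel '[[[20,4,0],[0,0,0],65],[[37,7,0],[0,0,0],65],[[37,7,0],[0,0,0],65],[[37,7,0],[0,0,0],65],[[37,7,0],[0,0,0],65]]' >/dev/null
python3 -m handwheel '[[[37,7,0],[0,0,0],65],[[37,7,0],[0,0,0],65],[[15,4,0],[0,0,0],65],[[0,0,0],[0,0,0],65],[[0,0,0],[0,0,0],65]]'
python3 - <<'E'
from h import *
cm,im=snap('wrist','w4'); c=circ(im,proj(cm,[(.5676,.2405,.052)])[0],25,40,50); print(c); w=cast(cm,[c[:2]],.052)[0];print(w,proj(cm,[(.5676,.2405,.052)]))
go(.5676,.2405,.025,.327)
E
```

```text
time_s: 16.75
tool_pos: [0.6013, -0.0193, 0.1892]
tcp_rot: [-0.001, 0.581, 0.814, -0.001]
wrist_force: [0.6, -0.2, -1.0]
finger_gap: 0.763
grasp_force: 0.0
time_s: 17.75
tool_pos: [0.5658, 0.2396, 0.189]
tcp_rot: [0.0, 0.58, 0.814, -0.0]
wrist_force: [0.4, -0.8, 0.1]
finger_gap: 0.761
grasp_force: 0.0
[323.  210.5  32.6]
[0.56795845 0.24299352] [[321.38098326 213.44783781]]
tool shift mm [ 0.9  2.1 91.4] turn deg [-0.   0.   0.2] t=17.8 pos [565.9 239.1 189. ] yaw_y 18.98 F [0.3 0.5 1. ] gap mm 64.7 grip 0
```

```bash
python3 -m handwheel '[[[3,2,25],[0,0,0],65],[[0,0,35],[0,0,0],65],[[0,0,20],[0,0,0],65],[[0,0,11],[0,0,0],65],[[0,0,0],[0,0,0],40]]' >/dev/null
python3 -m handwheel '[[[0,0,0],[0,0,0],40],[[0,0,0],[0,0,0],40],[[0,0,0],[0,0,0],40],[[0,0,-10],[0,0,0],40],[[0,0,-30],[0,0,0],40]]'
python3 -m handwheel '[[[0,0,-40],[0,0,0],40],[[0,0,-10],[0,0,-7],40],[[0,0,0],[0,0,-8],40],[[0,0,0],[0,0,-8],40],[[0,0,0],[0,0,-8],40]]' >/dev/null
python3 -m handwheel '[[[0,0,0],[0,0,-8],40],[[0,0,0],[0,0,-8],40],[[0,0,0],[0,0,-8],40],[[0,0,0],[0,0,-8],40],[[0,0,0],[0,0,-8],40]]' >/dev/null
python3 -m handwheel '[[[0,0,0],[0,0,-8],40],[[0,0,0],[0,0,-8],40],[[0,0,0],[0,0,-3],40],[[30,6,0],[0,0,0],40],[[35,6,0],[0,0,0],40]]' >/dev/null
python3 -m handwheel '[[[35,6,0],[0,0,0],40],[[35,6,0],[0,0,0],40],[[27,6,0],[0,0,0],40],[[0,0,30],[0,0,0],40],[[0,0,20],[0,0,0],40]]' 
python3 - <<'E'
from h import *
go(.405,.22,.011,.327+np.pi/2); print(robot.state()['joint_positions'].round(2))
E
```

```text
time_s: 18.8
tool_pos: [0.5651, 0.243, 0.1364]
tcp_rot: [-0.001, 0.58, 0.814, -0.002]
wrist_force: [0.6, -0.4, -0.4]
finger_gap: 0.523
grasp_force: 61.2
time_s: 20.8
tool_pos: [0.4032, 0.2192, 0.1387]
tcp_rot: [0.001, -0.166, 0.986, 0.0]
wrist_force: [0.3, 0.4, -0.4]
finger_gap: 0.516
grasp_force: 61.3
tool shift mm [-1.8  0.1 55.1] turn deg [0.  0.2 0.3] t=20.8 pos [403.2 219.2 138.7] yaw_y 109.08 F [ 0.3  0.4 -0.4] gap mm 43.9 grip 61
[ 0.5   0.06 -0.48  1.03 -0.    0.17]
```

```bash
python3 -m handwheel '[[[0,0,25],[0,0,0],40],[[0,0,20],[0,0,0],40],[[0,0,10],[0,0,0],40],[[0,0,0],[0,0,0],40],[[0,0,0],[0,0,0],65]]' >/dev/null
python3 -m handwheel '[[[0,0,0],[0,0,0],65],[[0,0,0],[0,0,0],65],[[0,0,-20],[0,0,0],65],[[0,0,-40],[0,0,0],65],[[0,0,-45],[0,0,0],65]]'
python3 -m handwheel '[[[0,0,-45],[0,0,0],65],[[2,-39,-45],[0,0,0],65],[[2,-39,-20],[0,0,0],65],[[2,-39,0],[0,0,0],65],[[2,-39,0],[0,0,0],65]]' >/dev/null
python3 -m handwheel '[[[2,-40,0],[0,0,0],65],[[2,-40,0],[0,0,0],65],[[2,-40,0],[0,0,0],65],[[2,-40,0],[0,0,0],65],[[2,-40,0],[0,0,0],65]]' >/dev/null
python3 -m handwheel '[[[2,-38,0],[0,0,0],60],[[0,0,0],[0,0,7.5],60],[[0,0,0],[0,0,7.5],60],[[0,0,0],[0,0,7.5],60],[[0,0,0],[0,0,7],60]]' >/dev/null
python3 -m handwheel '[[[0,0,0],[0,0,0],60],[[0,0,0],[0,0,0],60],[[0,0,0],[0,0,0],60],[[0,0,0],[0,0,0],60],[[0,0,0],[0,0,0],60]]'
python3 - <<'E'
from h import *
import pickle
cm,im=snap('wrist','w5'); pickle.dump(cm,open('w5.pkl','wb')); go(.54,-.165,.23,np.radians(80))
E
```

```text
time_s: 21.8
tool_pos: [0.4029, 0.2186, 0.1883]
tcp_rot: [-0.001, -0.165, 0.986, -0.0]
wrist_force: [0.6, -0.1, -0.4]
finger_gap: 0.76
grasp_force: 0.0
time_s: 23.8
tool_pos: [0.5115, -0.1539, 0.2907]
tcp_rot: [0.0, 0.091, 0.996, -0.0]
wrist_force: [-0.1, -0.0, 0.0]
finger_gap: 0.703
grasp_force: 0.0
tool shift mm [-30.1  -5.8 -11.9] turn deg [-0.  -0.  -0.4] t=23.9 pos [ 511.5 -153.9  290.7] yaw_y 79.57 F [ 0.7  0.4 -0.1] gap mm 60.1 grip 0
```

View pics/w5.png

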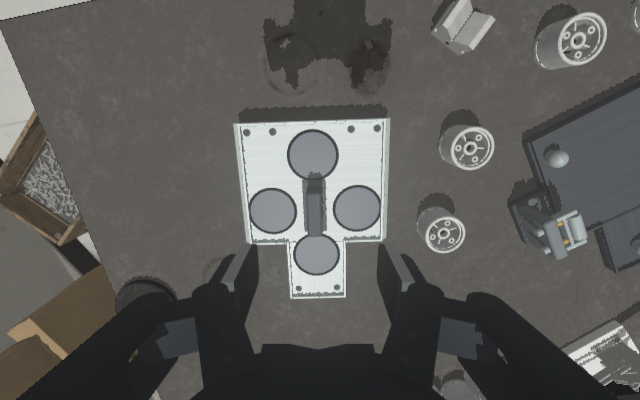

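Pads at about (313,154), (357,208), (272,210) and (316,254), with the bar at (315,207). The housings are well out of the way.

```bash
cat >> h.py <<'E'
PADS=np.array([(-.058,0),(.005,.049),(.005,-.049),(.062,0)])
def plate(cm,im,guess,z):
    g=cv2.cvtColor(im,cv2.COLOR_RGB2HSV); out=[]
    C=[circ(im,p,20,32,36) for p in guess]; print(np.round(C,1).tolist())
    W=[cast(cm,[c[:2]],z)[0] for c in C]; o,a,r=base_pose(W,PADS); print('plate',o.round(4),'yaw deg %.2f'%np.degrees(a),'res mm',(r*1000).round(1).tolist()); return o,a
E
python3 - <<'E'
from h import *
import pickle
cm=pickle.load(open('w5.pkl','rb')); im=cv2.imread('pics/w5.png')[:,:,::-1].copy()
o,a=plate(cm,im,[(313,154),(357,208),(272,210),(316,254)],.028)
go(o[0],o[1],.038,a+np.pi/2)
E
```

```text
[[312.20001220703125, 155.0, 23.299999237060547], [356.20001220703125, 206.8000030517578, 22.299999237060547], [271.5, 212.5, 25.200000762939453], [316.20001220703125, 251.5, 21.799999237060547]]
plate [ 0.5425 -0.1644] yaw deg -7.52 res mm [[1.1, 1.2], [-0.1, -0.4], [1.9, -0.7], [-2.8, 0.0]]
tool shift mm [-32.4  -4.7 180.1] turn deg [-0.  -0.  -2.9] t=23.9 pos [ 511.5 -153.9  290.7] yaw_y 79.57 F [ 0.7  0.4 -0.1] gap mm 60.1 grip 0
```

```bash
cat >> h.py <<'E'
def pads(cm,im,z,show=True):
    """plate pose from grey pad blobs enclosed in the bright plate (ellipse fits)"""
    g=cv2.cvtColor(im,cv2.COLOR_RGB2GRAY).astype(int); i=im.astype(int)
    m=((g>85)&(g<155)&(i[:,:,2]-i[:,:,0]>5)).astype(np.uint8); m=cv2.morphologyEx(m,cv2.MORPH_OPEN,np.ones((3,3)))
    E=[]
    for c in cv2.findContours(m,cv2.RETR_EXTERNAL,cv2.CHAIN_APPROX_NONE)[0]:
        A=cv2.contourArea(c)
        if A>600:
            h=cv2.convexHull(c); (x,y),(p,q),_=cv2.fitEllipse(h); E.append((x,y,p,q,cv2.contourArea(h)/(np.pi*p*q/4)))
    if show: print(np.round(E,2).tolist())
    return np.array(E)
E
python3 - <<'E'
from h import *
import pickle
cm=pickle.load(open('w5.pkl','rb')); im=cv2.imread('pics/w5.png')[:,:,::-1].copy()
for p in [(313,150),(357,208),(272,210),(300,140)]: print(im[p[1],p[0]])
E=pads(cm,im,.028)
P=[(313,154),(357,208),(272,210),(316,254)]
W=[cast(cm,[E[np.argmin(np.hypot(*(E[:,:2]-p).T)),:2]],.028)[0] for p in P]
o,a,r=base_pose(W,PADS);print(o,np.degrees(a),(r*1000).round(1).tolist()); go(o[0],o[1],.038,a+np.pi/2)
E
```

```text
[137 142 145]
[142 146 150]
[143 147 151]
[136 139 143]
[[316.18, 254.14, 37.26, 41.36, 0.98], [272.14, 210.81, 40.57, 44.03, 0.98], [356.86, 208.12, 41.11, 43.63, 0.98], [312.42, 154.75, 45.39, 46.07, 0.97]]
[ 0.54329346 -0.16403859] -8.509881360025076 [[-0.1, 0.0], [0.0, -0.1], [0.1, 0.1], [0.0, 0.0]]
tool shift mm [-33.1  -4.2 180.1] turn deg [-0.  -0.  -1.9] t=23.9 pos [ 511.5 -153.9  290.7] yaw_y 79.57 F [ 0.7  0.4 -0.1] gap mm 60.1 grip 0
```

```bash
python3 -m handwheel '[[[-33,-4,30],[0,0,0],50],[[0,0,40],[0,0,-1.9],50],[[0,0,40],[0,0,0],50],[[0,0,35],[0,0,0],50],[[0,0,20],[0,0,0],50]]' >/dev/null
python3 -m handwheel '[[[0,0,12],[0,0,0],50],[[0,0,5],[0,0,0],50],[[0,0,0],[0,0,0],50],[[0,0,0],[0,0,0],5],[[0,0,0],[0,0,0],5]]'
python3 -m handwheel '[[[0,0,0],[0,0,0],5],[[0,0,0],[0,0,0],5],[[0,0,0],[0,0,0],5],[[0,0,0],[0,0,0],5],[[0,0,0],[0,0,0],5]]'
python3 - <<'E'
from h import *
go(.5433,-.164,.036,np.radians(81.5))
E
```

```text
time_s: 24.85
tool_pos: [0.544, -0.1641, 0.11]
tcp_rot: [0.001, 0.075, 0.997, -0.0]
wrist_force: [0.2, -0.1, -0.0]
finger_gap: 0.254
grasp_force: 0.0
time_s: 25.35
tool_pos: [0.544, -0.1639, 0.1101]
tcp_rot: [0.001, 0.075, 0.997, -0.0]
wrist_force: [-0.1, 1.1, 6.2]
finger_gap: 0.169
grasp_force: 60.0
tool shift mm [ 0.7 -0.2  1.5] turn deg [ 0.   0.1 -0.1] t=25.4 pos [ 544.  -163.9  110.1] yaw_y 81.43 F [-0.1  1.1  6.2] gap mm 14.4 grip 60
```

```bash
python3 -m handwheel '[[[0,0,-3],[0,0,0],5],[[0,0,-10],[0,0,0],5],[[0,0,-20],[0,0,0],5],[[0,0,-25],[0,0,0],5],[[0,0,-25],[0,0,0],5]]' >/dev/null
python3 -m handwheel '[[[0,0,-20],[0,0,0],5],[[0,0,-15],[0,0,0],5],[[0,0,-7],[0,0,-3],5],[[0,0,0],[0,0,-5],5],[[0,0,0],[0,0,-6],5]]'
python3 -m handwheel '[[[0,0,0],[0,0,-6],5],[[0,0,0],[0,0,-5],5],[[0,0,0],[0,0,-2.3],5],[[-5,10,0],[0,0,0],5],[[-9,20,0],[0,0,0],5]]' >/dev/null
python3 -m handwheel '[[[-13,28,0],[0,0,0],5],[[-13,28,0],[0,0,0],5],[[-13,28,0],[0,0,0],5],[[-13,28,0],[0,0,0],5],[[-13,28,0],[0,0,0],5]]' >/dev/null
python3 -m handwheel '[[[-13,28,0],[0,0,0],5],[[-13,28,0],[0,0,0],5],[[-13,28,0],[0,0,0],5],[[-13,28,0],[0,0,0],5],[[-9,20,0],[0,0,0],5]]' >/dev/null
python3 -m handwheel '[[[-6,12,0],[0,0,0],5],[[-2,5,0],[0,0,0],5],[[0,0,0],[0,0,0],5],[[0,0,0],[0,0,0],5],[[0,0,0],[0,0,0],5]]'
python3 - <<'E'
from h import *
import pickle
cm,im=snap('wrist','w6'); pickle.dump(cm,open('w6.pkl','wb'))
go(.5816,.1908,.061,.3274+np.pi/2)
E
```

```text
time_s: 26.35
tool_pos: [0.5429, -0.1638, 0.2339]
tcp_rot: [-0.0, -0.049, 0.999, 0.0]
wrist_force: [0.3, -0.1, -6.1]
finger_gap: 0.176
grasp_force: 58.8
time_s: 28.35
tool_pos: [0.5809, 0.1847, 0.2337]
tcp_rot: [-0.0, -0.162, 0.987, -0.0]
wrist_force: [0.3, -0.4, -5.6]
finger_gap: 0.181
grasp_force: 59.1
tool shift mm [ -2.5   5.5 100.2] turn deg [-0.  -0.  -0.1] t=28.4 pos [581.  184.8 233.8] yaw_y 108.65 F [ 0.1 -0.  -6.4] gap mm 14.5 grip 59
```

View pics/w6.png

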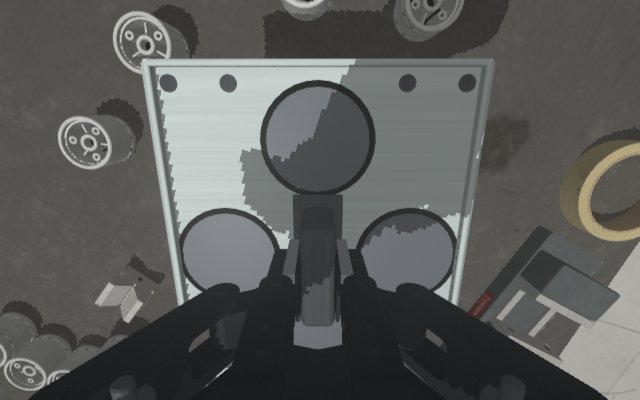

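Plate hangs level in the grip. Pad 1 is at (318,138), the rear lip corners are at (143,60) and (494,60), and pads 2 and 3 are at (406,252) and (228,252). Next: check how it sits in the hand.

```bash
python3 - <<'E'
from h import *
import pickle
cm=pickle.load(open('w6.pkl','rb'))
c=np.r_[cast(cm,[(494,60),(143,60)],.1568),cast(cm,[(318,138)],.1518)]
o,a,r=base_pose(c,[(-.095,.085),(-.095,-.085),(-.058,0)]); print(o.round(4),np.degrees(a),(r*1000).round(1).tolist())
go(.5816,.1908,.061,.3274+np.pi/2)
E
```

```text
[0.5805 0.1846] 18.636635185781547 [[3.2, -6.8], [-1.6, 7.5], [-1.6, -0.7]]
tool shift mm [ -2.5   5.5 100.2] turn deg [-0.  -0.  -0.1] t=28.4 pos [581.  184.8 233.8] yaw_y 108.65 F [ 0.1 -0.  -6.4] gap mm 14.5 grip 59
```

```bash
python3 - <<'E'
from h import *
w=[]
im=cv2.imread('pics/w3.png')[:,:,::-1].copy()
print([circ(im,p,10,17,22) for p in[(437,144),(225,56),(237,218)]])
E
python3 -m handwheel '[[[-2.5,5.5,5],[0,0,0],5],[[0,0,15],[0,0,0],5],[[0,0,20],[0,0,0],5],[[0,0,20],[0,0,0],5],[[0,0,10],[0,0,0],5]]' >/dev/null
python3 -m handwheel '[[[0,0,5],[0,0,0],5],[[0,0,0],[0,0,0],5],[[0,0,0],[0,0,0],5],[[0,0,0],[0,0,0],5],[[0,0,0],[0,0,0],5]]'
python3 - <<'E'
from h import *
go(.5816,.1908,.0624,.3274+np.pi/2)
for n in('scene','side'):
    cm,im=snap(n,n+'1'); p=proj(cm,[(.58,.19,.06)])[0].astype(int); cv2.imwrite(f'pics/{n}1c.png',cv2.resize(im[max(p[1]-70,0):p[1]+70,max(p[0]-90,0):p[0]+90,::-1],None,fx=3,fy=3,interpolation=cv2.INTER_CUBIC))
E
```

```text
[array([438.25 , 144.   ,  12.225], dtype=float32), array([223.   ,  53.   ,  11.625], dtype=float32), array([237.75 , 216.5  ,  13.375], dtype=float32)]
time_s: 29.4
tool_pos: [0.582, 0.1919, 0.1596]
tcp_rot: [0.001, -0.163, 0.987, 0.0]
wrist_force: [-0.0, 1.0, -6.9]
finger_gap: 0.172
grasp_force: 59.0
tool shift mm [ 0.7 -0.9 24.6] turn deg [-0.   0.1 -0. ] t=29.4 pos [582.  191.9 159.6] yaw_y 108.72 F [-0.   1.  -6.9] gap mm 14.7 grip 59
```

View pics/side1c.png

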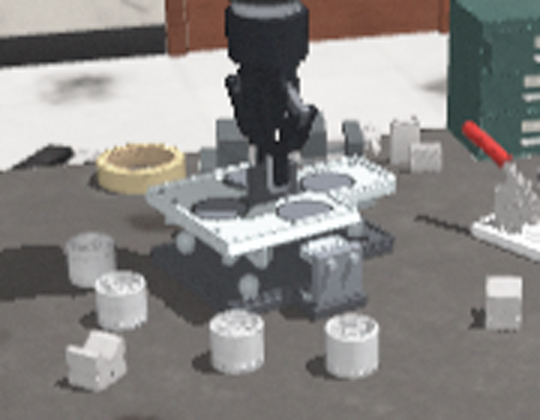

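Plate is over the base with its feet over the balls; all four housings stand free. Pushing down.

```bash
python3 -m handwheel '[[[0,0,3],[0,0,0],5],[[0,0,3],[0,0,0],5],[[0,0,3],[0,0,0],5],[[0,0,3],[0,0,0],5],[[0,0,0],[0,0,0],5]]'
python3 -m handwheel '[[[0,0,3],[0,0,0],5],[[0,0,0],[0,0,0],5],[[0,0,2],[0,0,0],5],[[0,0,0],[0,0,0],5],[[0,0,0],[0,0,0],5]]'
python3 -m handwheel '[[[0,0,2],[0,0,0],5],[[0,0,0],[0,0,0],5],[[0,0,2],[0,0,0],5],[[0,0,0],[0,0,0],5],[[0,0,0],[0,0,0],5]]'
```

```text
time_s: 30.0
tool_pos: [0.5817, 0.1918, 0.1469]
tcp_rot: [0.0, -0.163, 0.987, 0.0]
wrist_force: [-1.4, -0.5, 0.2]
finger_gap: 0.173
grasp_force: 60.1
time_s: 30.5
tool_pos: [0.5816, 0.1918, 0.1406]
tcp_rot: [-0.0, -0.163, 0.987, -0.0]
wrist_force: [3.7, 1.3, -10.7]
finger_gap: 0.174
grasp_force: 58.6
time_s: 31.0
tool_pos: [0.5815, 0.1918, 0.137]
tcp_rot: [-0.0, -0.163, 0.987, -0.0]
wrist_force: [5.2, 1.9, -15.8]
finger_gap: 0.177
grasp_force: 58.6
```

```bash
python3 -m handwheel '[[[0,0,1.5],[0,0,0],5],[[0,0,0],[0,0,0],5],[[0,0,1],[0,0,0],5],[[0,0,0],[0,0,0],5],[[0,0,0],[0,0,0],5]]'
python3 -m handwheel '[[[0,0,1],[0,0,0],5],[[0,0,0],[0,0,0],5],[[0,0,0.5],[0,0,0],5],[[0,0,0],[0,0,0],5],[[0,0,0],[0,0,0],5]]'
```

```text
time_s: 31.5
tool_pos: [0.5815, 0.1917, 0.1353]
tcp_rot: [0.0, -0.163, 0.987, -0.0]
wrist_force: [2.8, 0.9, -12.0]
finger_gap: 0.172
grasp_force: 59.1
time_s: 32.0
tool_pos: [0.5816, 0.1917, 0.135]
tcp_rot: [0.001, -0.163, 0.987, -0.0]
wrist_force: [-2.6, -1.9, 6.0]
finger_gap: 0.173
grasp_force: 61.4
```

Bottomed at TCP z = 0.135, the expected home height. Releasing and looking from above.

```bash
python3 -m handwheel '[[[0,0,0],[0,0,0],30],[[0,0,0],[0,0,0],45],[[0,0,0],[0,0,0],45],[[0,0,-10],[0,0,0],45],[[0,0,-25],[0,0,0],45]]'
python3 -m handwheel '[[[0,0,-40],[0,0,0],65],[[20,0,-45],[0,0,0],65],[[10,0,-45],[0,0,0],65],[[0,0,0],[0,0,0],65],[[0,0,0],[0,0,0],65]]'
python3 -m handwheel '[[[0,0,0],[0,0,0],65],[[0,0,0],[0,0,0],65],[[0,0,0],[0,0,0],65],[[0,0,0],[0,0,0],65],[[0,0,0],[0,0,0],65]]' >/dev/null
python3 - <<'E'
from h import *
import pickle
cm,im=snap('wrist','w7'); pickle.dump(cm,open('w7.pkl','wb'))
E=pads(cm,im,.053); a0=.3274
M=np.array([[np.cos(a0),-np.sin(a0)],[np.sin(a0),np.cos(a0)]])
P=proj(cm,np.c_[PADS@M.T+[.5816,.1908],np.full(4,.053)]); print(P.round(0).tolist())
W=[cast(cm,[E[np.argmin(np.hypot(*(E[:,:2]-p).T)),:2]],.053)[0] for p in P]
o,a,r=base_pose(W,PADS);print(o,np.degrees(a),(r*1000).round(1).tolist()); go(o[0],o[1],.2,a+np.pi/2)
E
```

```text
time_s: 32.5
tool_pos: [0.5804, 0.1915, 0.1672]
tcp_rot: [-0.002, -0.163, 0.987, -0.0]
wrist_force: [-0.0, 0.4, 0.9]
finger_gap: 0.527
grasp_force: 0.0
time_s: 33.0
tool_pos: [0.5536, 0.1824, 0.3009]
tcp_rot: [0.002, -0.163, 0.987, 0.0]
wrist_force: [0.4, -0.8, -0.7]
finger_gap: 0.76
grasp_force: 0.0
[[317.25, 258.43, 38.93, 43.66, 0.97], [361.97, 211.46, 42.9, 46.09, 0.99], [272.55, 211.48, 42.83, 46.25, 0.99], [317.21, 153.77, 48.03, 48.54, 0.98]]
[[317.0, 155.0], [362.0, 212.0], [272.0, 212.0], [317.0, 259.0]]
[0.58069795 0.19099325] 18.75073322267196 [[-0.1, -0.0], [0.0, -0.0], [-0.0, 0.1], [0.0, -0.0]]
tool shift mm [-29.   -0.5  25.6] turn deg [-0. -0. -0.] t=33.5 pos [553.1 182.2 298.3] yaw_y 108.73 F [ 0.5 -0.1  0.6] gap mm 64.9 grip 0
```

View pics/w7.png

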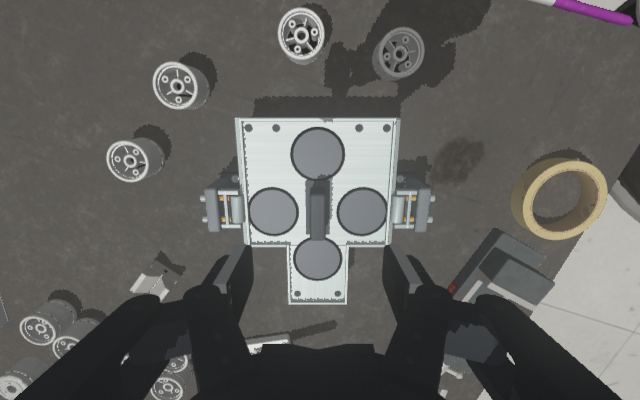

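Plate is fully home: the fit against pads at z = 53 mm leaves 0.1 mm. Housings show at (301,35), (400,53), (178,86) and (132,160).

```bash
cat >> h.py <<'E'
def tops(cm,im,exp,z):
    """housing top centres: bright blob near expected point, ellipse fit of its top rim via Hough; world xy"""
    P=proj(cm,np.c_[np.array(exp),np.full(len(exp),z)]); out=[]
    sc=cm['fx']*.023/(cm['eye'][2]-z)
    for p in P:
        c=circ(im,p,sc*.85,sc*1.25,int(sc*1.7)); out.append(None if c is None else cast(cm,[c[:2]],z)[0]); print(p.round(0),None if c is None else c.round(1),None if c is None else out[-1].round(4))
    return out
def padw(i): 
    a=np.radians(18.75); return np.array([.5807,.191])+np.array([[np.cos(a),-np.sin(a)],[np.sin(a),np.cos(a)]])@PADS[i-1]
E
python3 - <<'E'
from h import *
import pickle
cm=pickle.load(open('w7.pkl','rb')); im=cv2.imread('pics/w7.png')[:,:,::-1].copy()
tops(cm,im,[(.421,.12),(.403,.219),(.499,.01),(.6013,-.0193)],.038)
print([padw(i).round(4).tolist() for i in(1,2,3,4)])
go(.421,.12,.12,np.radians(108.75));
E
```

```text
[301.  32.] [302.   32.2  22. ] [0.4207 0.1211]
[402.  49.] [402.2  49.   22.2] [0.403  0.2193]
[173.  75.] [177.2  85.2  23.3] [0.5075 0.0157]
[129. 161.] [130.  162.5  19.4] [ 0.6025 -0.0177]
[[0.5258, 0.1724], [0.5697, 0.239], [0.6012, 0.1462], [0.6394, 0.2109]]
tool shift mm [145.  -16.4 105.8] turn deg [-0. -0. -0.] t=33.5 pos [553.1 182.2 298.3] yaw_y 108.73 F [ 0.5 -0.1  0.6] gap mm 64.9 grip 0
```

```bash
python3 -m handwheel '[[[26,17,0],[0,0,0],65],[[26,17,20],[0,0,0],65],[[26,17,40],[0,0,0],65],[[26,17,40],[0,0,0],65],[[26,15,30],[0,0,0],65]]' >/dev/null
python3 -m handwheel '[[[0,0,30],[0,0,0],65],[[0,0,0],[0,0,0],65],[[0,0,0],[0,0,0],65],[[0,0,0],[0,0,0],65],[[0,0,0],[0,0,0],65]]' >/dev/null
python3 - <<'E'
from h import *
go(.403,.2193,.011,np.radians(108.75));
E
```

```text
tool shift mm [ 2.6  0.9 57.7] turn deg [ 0.   0.2 -0.1] t=34.5 pos [405.6 219.2 141.3] yaw_y 108.69 F [ 0.6 -0.1  0.1] gap mm 64.6 grip 0
```

```bash
python3 -m handwheel '[[[2.5,1,28],[0,0,0],65],[[0,0,20],[0,0,0],65],[[0,0,9.5],[0,0,0],65],[[0,0,0],[0,0,0],40],[[0,0,0],[0,0,0],40]]' >/dev/null
python3 -m handwheel '[[[0,0,0],[0,0,0],40],[[0,0,0],[0,0,0],40],[[0,0,-15],[0,0,0],40],[[0,0,-40],[0,0,0],40],[[0,0,-40],[0,0,0],40]]'
python3 -m handwheel '[[[0,0,-25],[0,0,0],40],[[-20,-8,0],[0,0,0],40],[[-33,-13,0],[0,0,0],40],[[-33,-13,0],[0,0,0],40],[[-33,-13,0],[0,0,0],40]]' >/dev/null
python3 -m handwheel '[[[-33,-13,0],[0,0,0],40],[[-33,-13,0],[0,0,0],40],[[-25,-8,0],[0,0,0],40],[[-11,-3,0],[0,0,0],40],[[0,0,0],[0,0,0],40]]'
python3 -m handwheel '[[[0,0,0],[0,0,0],40],[[0,0,0],[0,0,0],40],[[0,0,0],[0,0,0],40],[[0,0,0],[0,0,0],40],[[0,0,0],[0,0,0],40]]' >/dev/null
python3 - <<'E'
from h import *
p=padw(4); go(p[0],p[1],.0645,np.radians(108.75));print(robot.state()['joint_positions'].round(2))
E
```

```text
time_s: 35.55
tool_pos: [0.4009, 0.2187, 0.1781]
tcp_rot: [-0.001, -0.163, 0.987, -0.0]
wrist_force: [1.3, 0.1, -1.1]
finger_gap: 0.521
grasp_force: 61.3
time_s: 36.55
tool_pos: [0.6391, 0.2102, 0.2016]
tcp_rot: [-0.0, -0.162, 0.987, -0.0]
wrist_force: [-0.2, -0.1, -0.2]
finger_gap: 0.522
grasp_force: 61.3
tool shift mm [-2.  -0.2 65.5] turn deg [ 0.  0. -0.] t=37.0 pos [637.4 210.5 202.6] yaw_y 108.74 F [ 0.2  0.1 -1.1] gap mm 44.1 grip 61
[ 0.32  0.42  0.12  1.27  0.   -0.01]
```

```bash
python3 -m handwheel '[[[-2,0,15],[0,0,0],40],[[0,0,25],[0,0,0],40],[[0,0,17],[0,0,0],40],[[0,0,5],[0,0,0],40],[[0,0,0],[0,0,0],40]]'
python3 -m handwheel '[[[0,0,2],[0,0,0],40],[[0,0,1],[0,0,0],40],[[0,0,0],[0,0,0],40],[[0,0,0],[0,0,0],40],[[0,0,0],[0,0,0],40]]'
```

```text
time_s: 37.55
tool_pos: [0.639, 0.2108, 0.1386]
tcp_rot: [-0.001, -0.163, 0.987, -0.0]
wrist_force: [0.3, 0.9, -0.7]
finger_gap: 0.518
grasp_force: 61.3
time_s: 38.05
tool_pos: [0.6398, 0.2111, 0.1376]
tcp_rot: [0.0, -0.163, 0.987, 0.0]
wrist_force: [0.4, -0.1, -1.2]
finger_gap: 0.52
grasp_force: 61.3
```

```bash
python3 -m handwheel '[[[0,0,0.7],[0,0,0],40],[[0,0,0],[0,0,0],40],[[0,0,0.7],[0,0,0],40],[[0,0,0],[0,0,0],40],[[0,0,0],[0,0,0],40]]'
python3 -m handwheel '[[[0,0,0],[0,0,0],55],[[0,0,0],[0,0,0],65],[[0,0,0],[0,0,0],65],[[0,0,-15],[0,0,0],65],[[0,0,-35],[0,0,0],65]]'
python3 -m handwheel '[[[20,0,-40],[0,0,0],65],[[35,0,-40],[0,0,0],65],[[30,0,-35],[0,0,0],65],[[0,0,0],[0,0,0],65],[[0,0,0],[0,0,0],65]]'
python3 -m handwheel '[[[0,0,0],[0,0,0],65],[[0,0,0],[0,0,0],65],[[0,0,0],[0,0,0],65],[[0,0,0],[0,0,0],65],[[0,0,0],[0,0,0],65]]' >/dev/null
python3 - <<'E'
from h import *
cm,im=snap('wrist','w8')
t=tops(cm,im,[padw(4)],.091); print('err mm',((t[0]-padw(4))*1000).round(1))
t=tops(cm,im,[(.4207,.1205),(.5075,.0157),(.6025,-.0177)],.038)
go(.4207,.1205,.011,np.radians(108.75))
E
```

```text
time_s: 38.55
tool_pos: [0.6396, 0.211, 0.1357]
tcp_rot: [-0.0, -0.163, 0.987, -0.0]
wrist_force: [0.0, 0.4, -0.4]
finger_gap: 0.523
grasp_force: 61.3
time_s: 39.05
tool_pos: [0.6381, 0.2105, 0.1828]
tcp_rot: [-0.003, -0.163, 0.987, -0.001]
wrist_force: [0.4, 0.7, -0.2]
finger_gap: 0.759
grasp_force: 0.0
time_s: 39.55
tool_pos: [0.5611, 0.1844, 0.3002]
tcp_rot: [0.002, -0.163, 0.987, 0.0]
wrist_force: [0.0, -0.2, -0.2]
finger_gap: 0.766
grasp_force: 0.0
[318. 269.] [317.5 254.2  25.6] [0.6239 0.2055]
err mm [-15.5  -5.4]
[302.  22.] [301.   20.8  18.6] [0.4197 0.1194]
[176.  76.] [173.   77.   20.6] [0.5092 0.0125]
[129. 155.] [126.5 152.8  18.3] [ 0.601  -0.0205]
tool shift mm [153.4 -15.4 214.5] turn deg [-0. -0. -0.] t=40.1 pos [561.2 184.4 297.9] yaw_y 108.73 F [-0.3  1.   0.8] gap mm 64.5 grip 0
```

View pics/w8.png

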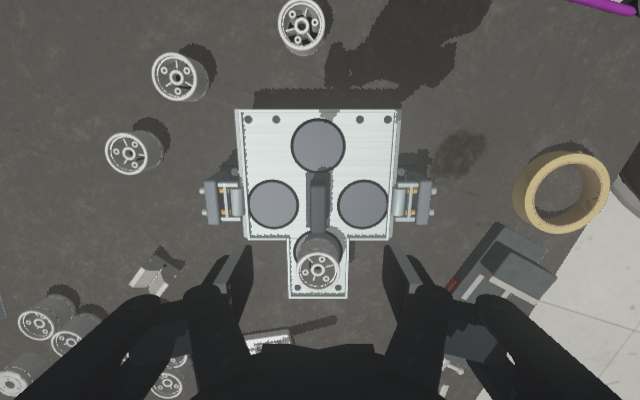

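b stands at (318,270), predicted (318,269): centred on pad 4. Next a goes to pad 1.

```bash
python3 -m handwheel '[[[30,-3,0],[0,0,0],65],[[35,-4,20],[0,0,0],65],[[35,-4,40],[0,0,0],65],[[35,-4,45],[0,0,0],65],[[18,0,40],[0,0,0],65]]' >/dev/null
python3 -m handwheel '[[[0,0,15],[0,0,0],65],[[0,0,0],[0,0,0],65],[[0,0,0],[0,0,0],65],[[0,0,0],[0,0,0],65],[[0,0,0],[0,0,0],65]]' >/dev/null
python3 - <<'E'
from h import *
go(.4205,.120,.011,np.radians(108.75))
E
```

```text
tool shift mm [ 8.8 -1.6 64.2] turn deg [-0.   0.1 -0. ] t=41.1 pos [428.2 124.3 147.9] yaw_y 108.73 F [ 0.1 -0.2 -0.1] gap mm 64.7 grip 0
```

```bash
python3 -m handwheel '[[[9,-1.5,25],[0,0,0],65],[[0,0,25],[0,0,0],65],[[0,0,14],[0,0,0],65],[[0,0,0],[0,0,0],65],[[0,0,0],[0,0,0],40]]' 
python3 -m handwheel '[[[0,0,0],[0,0,0],40],[[0,0,0],[0,0,0],40],[[0,0,0],[0,0,0],40],[[0,0,-15],[0,0,0],40],[[0,0,-35],[0,0,0],40]]'
python3 -m handwheel '[[[0,0,-40],[0,0,0],40],[[-20,3,-30],[0,0,0],40],[[-35,5,0],[0,0,0],40],[[-35,5,0],[0,0,0],40],[[-20,3,0],[0,0,0],40]]' >/dev/null
python3 -m handwheel '[[[-6,0,0],[0,0,0],40],[[0,0,0],[0,0,0],40],[[0,0,0],[0,0,0],40],[[0,0,0],[0,0,0],40],[[0,0,0],[0,0,0],40]]'
python3 - <<'E'
from h import *
p=padw(1); go(p[0],p[1],.0635,np.radians(108.75))
E
```

```text
time_s: 41.6
tool_pos: [0.4195, 0.1197, 0.0833]
tcp_rot: [0.0, -0.163, 0.987, 0.0]
wrist_force: [0.8, 0.6, -0.0]
finger_gap: 0.607
grasp_force: 0.0
time_s: 42.1
tool_pos: [0.4173, 0.1191, 0.1311]
tcp_rot: [-0.002, -0.163, 0.987, -0.0]
wrist_force: [0.5, -0.2, 0.3]
finger_gap: 0.52
grasp_force: 61.2
time_s: 43.1
tool_pos: [0.523, 0.1716, 0.2029]
tcp_rot: [0.0, -0.163, 0.987, 0.0]
wrist_force: [0.2, -0.1, -0.6]
finger_gap: 0.52
grasp_force: 61.2
tool shift mm [-2.9 -0.2 66.8] turn deg [-0.  0. -0.] t=43.1 pos [523.  171.6 202.9] yaw_y 108.72 F [ 0.2 -0.1 -0.6] gap mm 44.2 grip 61
```

```bash
python3 -m handwheel '[[[-2,0,15],[0,0,0],40],[[0,0,25],[0,0,0],40],[[0,0,17],[0,0,0],40],[[0,0,7],[0,0,0],40],[[0,0,2],[0,0,0],40]]' >/dev/null
python3 -m handwheel '[[[0,0,1],[0,0,0],40],[[0,0,0],[0,0,0],40],[[0,0,0],[0,0,0],40],[[0,0,0],[0,0,0],40],[[0,0,0],[0,0,0],40]]'
python3 -m handwheel '[[[0,0,0],[0,0,0],55],[[0,0,0],[0,0,0],65],[[0,0,0],[0,0,0],65],[[0,0,-15],[0,0,0],65],[[0,0,-35],[0,0,0],65]]'
python3 -m handwheel '[[[0,0,-40],[0,0,0],65],[[0,0,-40],[0,0,0],65],[[0,0,-35],[0,0,8.2],65],[[0,0,0],[0,0,8.2],65],[[0,0,0],[0,0,8.2],65]]' >/dev/null
python3 -m handwheel '[[[0,0,0],[0,0,8.2],65],[[0,0,0],[0,0,8.2],65],[[0,0,0],[0,0,8.2],65],[[0,0,0],[0,0,8.2],65],[[0,0,0],[0,0,8.2],65]]' >/dev/null
python3 -m handwheel '[[[0,0,0],[0,0,8.2],65],[[0,0,0],[0,0,8.2],65],[[0,0,0],[0,0,8.2],65],[[0,0,0],[0,0,0],65],[[0,0,0],[0,0,0],65]]' >/dev/null
python3 - <<'E'
from h import *
go(.5083,.014,.12,np.radians(18.75))
E
```

```text
time_s: 44.1
tool_pos: [0.5258, 0.1727, 0.1366]
tcp_rot: [0.001, -0.163, 0.987, 0.0]
wrist_force: [-2.2, -2.3, 6.6]
finger_gap: 0.519
grasp_force: 61.5
time_s: 44.6
tool_pos: [0.524, 0.1721, 0.1829]
tcp_rot: [-0.003, -0.163, 0.987, -0.0]
wrist_force: [0.1, -0.4, -0.6]
finger_gap: 0.761
grasp_force: 0.0
tool shift mm [-144.7  -67.2  107.8] turn deg [-0. -0. -0.] t=46.1 pos [525.6 172.6 300.4] yaw_y 18.72 F [ 0.   0.6 -0.3] gap mm 64.4 grip 0
```

```bash
python3 -m handwheel '[[[-29,-13,0],[0,0,0],65],[[-29,-14,20],[0,0,0],65],[[-29,-14,30],[0,0,0],65],[[-29,-13,30],[0,0,0],65],[[-28,-13,25],[0,0,0],65]]' >/dev/null
python3 -m handwheel '[[[0,0,0],[0,0,0],65],[[0,0,0],[0,0,0],65],[[0,0,0],[0,0,0],65],[[0,0,0],[0,0,0],65],[[0,0,0],[0,0,0],65]]' >/dev/null
python3 - <<'E'
from h import *
cm,im=snap('wrist','w9')
t=tops(cm,im,[(.5083,.014)],.038); go(*t[0],.011,np.radians(18.75))
E
```

```text
[317. 207.] [317.5 206.2  28.6] [0.5083 0.0143]
tool shift mm [ -1.2  -0.5 112.6] turn deg [ 0.1  0.  -0.1] t=47.1 pos [508.2  15.5 196.2] yaw_y 18.62 F [-0.1 -0.1  0.5] gap mm 64.7 grip 0
```

```bash
python3 -m handwheel '[[[-1,-0.5,30],[0,0,0],65],[[0,0,40],[0,0,0],65],[[0,0,30],[0,0,0],65],[[0,0,12.5],[0,0,0],65],[[0,0,0],[0,0,0],65]]' 
python3 -m handwheel '[[[0,0,0],[0,0,0],40],[[0,0,0],[0,0,0],40],[[0,0,0],[0,0,0],40],[[0,0,-15],[0,0,0],40],[[0,0,-35],[0,0,0],40]]'
python3 -m handwheel '[[[0,0,-40],[0,0,0],40],[[0,0,-40],[0,0,0],40],[[20,13,0],[0,0,0],40],[[33,23,0],[0,0,0],40],[[35,23,0],[0,0,0],40]]' >/dev/null
python3 -m handwheel '[[[35,23,0],[0,0,0],40],[[35,23,0],[0,0,0],40],[[25,17,0],[0,0,0],40],[[10,8,0],[0,0,0],40],[[0,0,0],[0,0,0],40]]'
python3 -m handwheel '[[[0,0,0],[0,0,0],40],[[0,0,0],[0,0,0],40],[[0,0,0],[0,0,0],40],[[0,0,0],[0,0,0],40],[[0,0,0],[0,0,0],40]]' >/dev/null
python3 - <<'E'
from h import *
p=padw(2); go(p[0],p[1],.0635,np.radians(18.75))
E
```

```text
time_s: 47.65
tool_pos: [0.5067, 0.0139, 0.0817]
tcp_rot: [-0.001, 0.584, 0.812, -0.001]
wrist_force: [0.2, -0.6, 0.3]
finger_gap: 0.764
grasp_force: 0.0
time_s: 48.15
tool_pos: [0.5062, 0.0136, 0.1319]
tcp_rot: [-0.002, 0.584, 0.812, -0.001]
wrist_force: [-0.1, 0.5, -0.3]
finger_gap: 0.516
grasp_force: 61.2
time_s: 49.15
tool_pos: [0.5698, 0.2392, 0.2131]
tcp_rot: [0.0, 0.583, 0.812, 0.0]
wrist_force: [0.6, 0.0, -0.9]
finger_gap: 0.52
grasp_force: 61.3
tool shift mm [ 1.5  0.7 77.1] turn deg [ 0.   0.  -0.3] t=49.6 pos [569.5 237.3 213.2] yaw_y 18.48 F [-0.   0.9 -0.8] gap mm 44.5 grip 61
```

```bash
python3 -m handwheel '[[[1,0.5,20],[0,0,0],40],[[0,0,25],[0,0,0],40],[[0,0,20],[0,0,0],40],[[0,0,9],[0,0,0],40],[[0,0,2],[0,0,0],40]]' >/dev/null
python3 -m handwheel '[[[0,0,1],[0,0,0],40],[[0,0,0],[0,0,0],40],[[0,0,1],[0,0,0],40],[[0,0,0],[0,0,0],40],[[0,0,0],[0,0,0],40]]'
```

```text
time_s: 50.65
tool_pos: [0.5697, 0.239, 0.1375]
tcp_rot: [0.0, 0.584, 0.812, 0.001]
wrist_force: [-4.2, -1.1, 10.9]
finger_gap: 0.517
grasp_force: 62.3
```

```bash
python3 -m handwheel '[[[0,0,0],[0,0,0],55],[[0,0,0],[0,0,0],65],[[0,0,0],[0,0,0],65],[[0,0,-15],[0,0,0],65],[[0,0,-35],[0,0,0],65]]'
python3 -m handwheel '[[[0,0,-40],[0,0,0],65],[[-20,-2,0],[0,0,0],65],[[-37,-7,0],[0,0,0],65],[[-37,-7,0],[0,0,0],65],[[-37,-7,0],[0,0,0],65]]' >/dev/null
python3 -m handwheel '[[[-37,-7,0],[0,0,0],65],[[-37,-7,0],[0,0,0],65],[[-30,-7,0],[0,0,0],65],[[-16,-4,0],[0,0,0],65],[[0,0,0],[0,0,0],65]]'
python3 -m handwheel '[[[0,0,0],[0,0,0],65],[[0,0,0],[0,0,0],65],[[0,0,0],[0,0,0],65],[[0,0,0],[0,0,0],65],[[0,0,0],[0,0,0],65]]' >/dev/null
python3 - <<'E'
from h import *
cm,im=snap('wrist','w10')
t=tops(cm,im,[(.6015,-.019)],.038); print(proj(cm,[(*padw(i),.091) for i in(1,2,4)]).round(0).tolist()); go(*t[0],.011,np.radians(18.75))
E
```

```text
time_s: 51.15
tool_pos: [0.5682, 0.2384, 0.182]
tcp_rot: [-0.002, 0.584, 0.812, -0.003]
wrist_force: [0.3, 0.0, -0.2]
finger_gap: 0.757
grasp_force: 0.0
time_s: 52.15
tool_pos: [0.604, -0.0159, 0.2248]
tcp_rot: [-0.0, 0.585, 0.811, -0.0]
wrist_force: [0.6, 0.4, 0.5]
finger_gap: 0.768
grasp_force: 0.0
[314. 200.] [315.5 202.   24.4] [ 0.6036 -0.0205]
[[290.0, -149.0], [421.0, -283.0], [522.0, -150.0]]
tool shift mm [ -6.4  -2.4 141.5] turn deg [ 0.  -0.  -0.2] t=52.7 pos [603.9 -13.7 225.1] yaw_y 18.57 F [ 0.4 -0.1  0.3] gap mm 64.3 grip 0
```

View pics/w10.png

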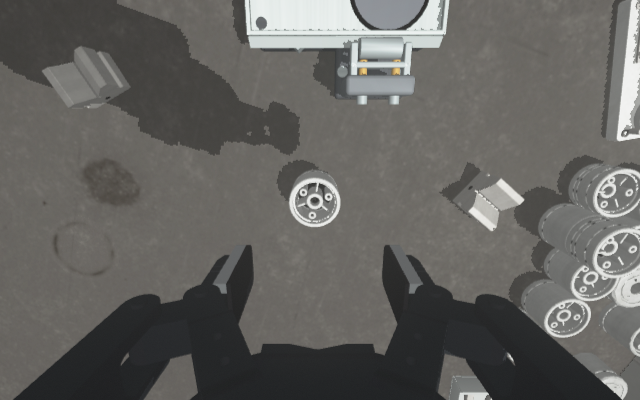

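c stands at (315,201); picking it for pad 3.

```bash
python3 -m handwheel '[[[-6,-2,30],[0,0,0],65],[[0,0,40],[0,0,0],65],[[0,0,40],[0,0,0],65],[[0,0,22],[0,0,0],65],[[0,0,9],[0,0,0],65]]' 
python3 -m handwheel '[[[0,0,0],[0,0,0],40],[[0,0,0],[0,0,0],40],[[0,0,0],[0,0,0],40],[[0,0,0],[0,0,0],40],[[0,0,-15],[0,0,0],40]]'
python3 -m handwheel '[[[0,0,-35],[0,0,0],40],[[0,0,-40],[0,0,0],40],[[10,3,-40],[0,0,0],40],[[30,10,0],[0,0,0],40],[[35,12,0],[0,0,0],40]]' >/dev/null
python3 -m handwheel '[[[35,12,0],[0,0,0],40],[[30,10,0],[0,0,0],40],[[17,5,0],[0,0,0],40],[[0,0,0],[0,0,0],40],[[0,0,0],[0,0,0],40]]'
python3 -m handwheel '[[[0,0,0],[0,0,0],40],[[0,0,0],[0,0,0],40],[[0,0,0],[0,0,0],40],[[0,0,0],[0,0,0],40],[[0,0,0],[0,0,0],40]]' 
python3 - <<'E'
from h import *
p=padw(3); go(p[0],p[1],.0635,np.radians(18.75))
E
```

```text
time_s: 53.2
tool_pos: [0.6024, -0.0203, 0.0812]
tcp_rot: [-0.002, 0.584, 0.812, -0.001]
wrist_force: [-0.1, -0.0, 0.9]
finger_gap: 0.762
grasp_force: 0.0
time_s: 53.7
tool_pos: [0.6032, -0.0204, 0.0982]
tcp_rot: [-0.001, 0.584, 0.812, -0.001]
wrist_force: [-0.5, -0.5, -1.1]
finger_gap: 0.519
grasp_force: 61.2
time_s: 54.7
tool_pos: [0.6034, 0.1447, 0.2142]
tcp_rot: [0.0, 0.584, 0.812, -0.0]
wrist_force: [-0.1, -0.9, 0.6]
finger_gap: 0.52
grasp_force: 61.2
time_s: 55.2
tool_pos: [0.6034, 0.1445, 0.214]
tcp_rot: [0.0, 0.584, 0.812, -0.0]
wrist_force: [-0.2, 0.5, -0.4]
finger_gap: 0.521
grasp_force: 61.2
tool shift mm [ 2.3 -1.6 77.9] turn deg [-0.   0.  -0.3] t=55.2 pos [603.4 144.5 214. ] yaw_y 18.50 F [-0.2  0.5 -0.4] gap mm 44.3 grip 61
```

```bash
python3 -m handwheel '[[[2,-1.5,20],[0,0,0],40],[[0,0,25],[0,0,0],40],[[0,0,20],[0,0,0],40],[[0,0,9],[0,0,0],40],[[0,0,2],[0,0,0],40]]' >/dev/null
python3 -m handwheel '[[[0,0,1],[0,0,0],40],[[0,0,0],[0,0,0],40],[[0,0,0.5],[0,0,0],40],[[0,0,0],[0,0,0],40],[[0,0,0],[0,0,0],40]]'
python3 -m handwheel '[[[0,0,0],[0,0,0],55],[[0,0,0],[0,0,0],65],[[0,0,0],[0,0,0],65],[[0,0,-15],[0,0,0],65],[[0,0,-35],[0,0,0],65]]'
python3 -m handwheel '[[[-10,0,-40],[0,0,0],65],[[-20,-20,-40],[0,0,0],65],[[-20,-30,-40],[0,0,0],65],[[-20,-20,-15],[0,0,0],65],[[0,0,0],[0,0,0],65]]'
python3 -m handwheel '[[[0,0,0],[0,0,0],65],[[0,0,0],[0,0,0],65],[[0,0,0],[0,0,0],65],[[0,0,0],[0,0,0],65],[[0,0,0],[0,0,0],65]]' 
python3 - <<'E'
from h import *
cm,im=snap('wrist','w11')
print(proj(cm,[(*padw(i),.091) for i in(1,2,3,4)]).round(0).tolist())
for i in range(1,5):
    p=proj(cm,[(*padw(i),.091)])[0]; q=proj(cm,[(padw(i)[0]+.023,padw(i)[1],.091)])[0]; cv2.circle(im,tuple(int(v) for v in p.round()),int(round(np.hypot(*(q-p)))),(255,0,0),1)
cv2.imwrite('pics/w11c.png',im[:,:,::-1])
E
```

```text
time_s: 56.2
tool_pos: [0.6017, 0.1464, 0.1373]
tcp_rot: [0.0, 0.584, 0.812, 0.001]
wrist_force: [0.9, -0.0, 2.2]
finger_gap: 0.518
grasp_force: 61.7
time_s: 56.7
tool_pos: [0.5996, 0.1459, 0.1836]
tcp_rot: [-0.002, 0.584, 0.812, -0.003]
wrist_force: [-0.5, 0.1, 0.0]
finger_gap: 0.759
grasp_force: 0.0
time_s: 57.2
tool_pos: [0.5582, 0.0576, 0.3225]
tcp_rot: [0.002, 0.585, 0.811, 0.002]
wrist_force: [-0.5, -0.5, -0.1]
finger_gap: 0.756
grasp_force: 0.0
time_s: 57.7
tool_pos: [0.5589, 0.0602, 0.3179]
tcp_rot: [-0.0, 0.584, 0.812, -0.0]
wrist_force: [-0.0, -0.0, -0.1]
finger_gap: 0.756
grasp_force: 0.0
[[324.0, 57.0], [398.0, -7.0], [391.0, 114.0], [458.0, 56.0]]
```

View pics/w11c.png

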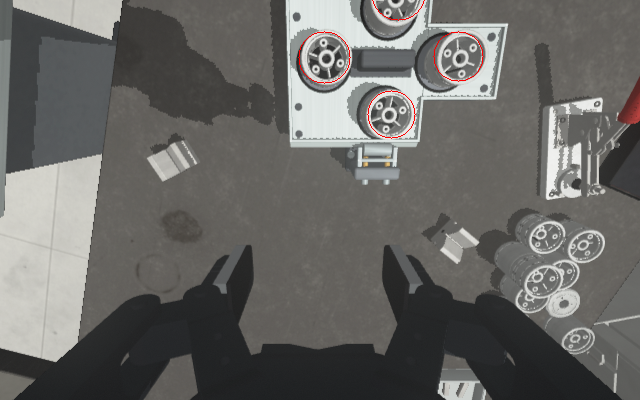

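All four tops lie within 1–2 px of the red predicted circles. One last overview, then hand in.

```bash
python3 -m handwheel '[[[-40,-20,0],[0,0,0],65],[[-40,-20,0],[0,0,0],65],[[-40,-20,0],[0,0,0],65],[[0,0,0],[0,0,0],65],[[0,0,0],[0,0,0],65]]'; python3 - <<'E'
from h import *
cm,im=snap('scene','s9'); 
for i in range(1,5):
    p=proj(cm,[(*padw(i),.091)])[0]; im[int(round(p[1])),int(round(p[0]))]=(255,0,0)
cv2.imwrite('pics/s9c.png',cv2.resize(im[110:330,190:400,::-1],(570,597),interpolation=cv2.INTER_CUBIC))
E
```

```text
time_s: 58.25
tool_pos: [0.5399, -0.074, 0.3186]
tcp_rot: [-0.0, 0.585, 0.811, 0.0]
wrist_force: [0.5, 0.6, 0.2]
finger_gap: 0.764
grasp_force: 0.0
```

View pics/s9c.png

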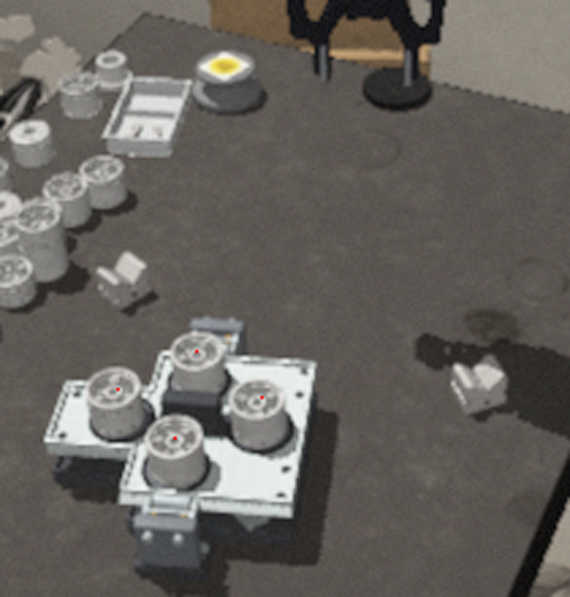

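The overview shows all four housings upright at their predicted centres, the plate home, and the V-blocks and lens cap in place.

```bash
python3 -c "
from cell import robot
print(robot.job_done())"
```

```text
the job is handed in; nothing more can be done
None
```

Job handed in at about 58 s: the plate is fully home on the three balls, and all four housings stand upright within about 2 mm of their pad centres, with the V-blocks and lens cap left where they were.

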